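Pack the desk set tightly against the sprung board of its kit box

ROBOT

A 6-joint arm with a two-finger parallel gripper is mounted at the origin on a cart in front of the work surface, level with it; the furniture and walls round the work are solid. World frame = base frame: x ahead of the robot, y to its left, z up, the work surface at z = 0. Lengths are in m, angles in rad, forces in N, time in s.
With the tool pointing down it reaches from about 0.35 to 0.775 m from the base axis. Payload 7.3 kg.
Tool frame: the origin (TCP) lies at the very end of the fingers, on their centre line; the grasp point (between the pads) lies 19 mm behind it (pinch_z is the distance from the TCP to the grasp point, in m); z points along the fingers, y is the line along which they close (so a half turn about z gives the same grasp; the last joint's range is limited). The gripper opens to 92 mm and grips with 3 to 60 N. Pads are 19 mm wide; open, the fingers measure 130 mm over their backs; the gripper's body (75 mm by 190 mm) begins 47 mm behind the grasp point.
Start: joints at [0.981, 0.342, 1.524, -0, 1.275, -0.146], TCP at [0.225, 0.474, 0.227] pointing down, gripper open.
Joint ranges: [-2.53, 2.53], [-0.77, 2.02], [0.04, 2.7], [-1, 4.14], [0.28, 2.66], [-3.11, 3.11]. Speed limits (rad/s): [2.57, 2.57, 3.14, 3.14, 3.14, 3.14].

INTERFACE

Orientations are given as [roll, pitch, yaw] about the fixed x, y, z axes, in that order (R = Rz(yaw) Ry(pitch) Rx(roll)).
In Python, from cell import * gives the robot as it stands.
- The arm moves only by the tool arm_command, never from a script. Its arguments are lists of equal length, an entry for each row: "fingers": the gripper command: -1 is fully open, 1 is shut, values between are in proportion; "travel": the shift along the tool's x, y, z in m, a list of three; "dr": the turn, a rotation vector about the tool's x, y, z in degrees, a list of three. In form: {"fingers": [fingers, ...], "travel": [[x, y, z], ...], "dr": [[wx, wy, wz], ...]}. A call has 1 to 8 rows; each row is the pose to reach, as a shift and turn from the pose commanded when the call began, along the tool's axes at that moment; what a row does not reach only later rows make up. A row lasts 1/12 s, in which the tool goes at most 41.7 mm and 7.16 degrees, less where a joint would pass 70% of its speed; a pose out of reach is approached as far as the arm can. A call with a gripper value outside its range is refused whole. The fingers move at their own pace and stop on an object; "squeeze" is the grip in N (left out, the last holds). Time passes only in rows, so rows that repeat a pose let the fingers close. It gives the time, the measured TCP pose, the force, the opening and the grip force at its end, in the units of the state.
- observe(): the state, without advancing time (a new reading comes with each control period).
- read_camera(name): name is "side" or "top" or "wrist"; returns a dict with "color" (420x560x3 uint8, blue, green, red), "z_map" (420x560 float32, m along the optical axis (not along the pixel's ray), 0 where there is no reading), "fx", "fy", "cx", "cy" (pixels), "R" (3x3) and "t" (3): a world point X has camera coordinates R X + t. Camera axes: x right, y down, z forward; pixel columns grow to the right and rows downward; lengths in m; the calibration is good to about 2 mm. The wrist camera is an equidistant fisheye: a pixel r from the principal point sees the ray r / f radians off the axis. A picture is of the moment at which its call begins.
- hand_in(): hands the job in; it is judged then, once.
The state is a dict: "time": time; "qpos": joint angles; "qvel": joint speeds; "joint_efforts": joint torques, N m; "tool_pos": TCP position; "tool_rot": TCP orientation; "contact_force": force on the tool from outside, world axes, zero at the start; "torque": the same for the moment, N m; "opening": finger opening in m; "grip_force": force on a finger pad.
Only numpy, scipy, OpenCV 4.12 (cv2) and the standard library are available. Lean on these libraries where they do the work, as an engineer would, in place of code of your own. Each camera call takes 0.05 s, during which the arm holds its last target. There are 200 camera calls.

TASK

The narrow open plywood box on the bench holds a desk set tight with a sprung end board: the note block already standing in it, a small carton of staples and a glue stick. Pack the carton and the glue stick into the box in one row with the block, between the plain end wall and the sprung board, so that all three stand upright, sit right down on the box floor and are held by the board. Do not drop or knock over any of them, and leave the gear, the bearing and the steel pin on the bench where they are.

Things in the scene. Friction and masses are not known exactly. Their poses are not given: they have to be found in the camera images.
- kit_box: Narrow open plywood box, fixed, with a sprung board near its +y end. Outside 50 x 182 x 27 mm, long along its own y; inside 38 mm wide, 22 deep; walls 6, floor 5 mm thick. Origin: centre of its underside on the bench; z up. The plain end wall's inner face is at y = -85 mm. The row of items is 76 + 50 + 27 = 153 mm at most; the resting board leaves only 141, fully back 157 mm.
- follower (a joint): Sprung upright board in the box, 18 mm wide, 8 thick; flat face up to 94 mm above the bench, above that bevelled back, top at 117 mm; slides along the box's y. 0 = at rest; grows as it is pushed to +y, at most 0.016 m (a hard stop). Springs press it back: 0.8 N at rest, 2.1 N at the stop. Push it back with the side of the last item, held above its neighbour, then lower the item while pressing.
- follower_face (a point): Upper end of the flat face of the sprung board that looks at the items (towards -y of the box), on its middle line, 94 mm above the bench; at rest 56 mm to +y of the box's origin.
- note_block_center (a point): Yellow note block, 90 g, on edge in the box: 76 mm along the box, 30 across, 76 high, top 54 mm over the rim. Point: its centre. Own x up, own z is its 30 mm thickness, own y along the box. It stands loose about half-way between end wall and board, leaving too little room for the carton on either side, and slides when pushed.
- carton_center (a point): Small closed carton of staples, plain brown board with a strip of white tape over the top, 120 g, standing on the bench: 30 mm (own x) by 50 mm (own y), 64 mm high. Point: its centre, 32 mm above its underside; z up. In the box its 50 mm must lie along the box; it then stands 42 mm over the rim.
- glue_center (a point): Glue stick standing upright on the bench, 92 mm high, 30 g: white body 25 mm in diameter for the lower 62 mm, cap 27 mm in diameter for the upper 30 mm. The point is on its axis, 46 mm above its underside; z up. Rubbing between board and neighbour can hold an item hanging: press it right down (10 to 15 N does it).
- gear_center (a point): Steel spur gear lying flat on the bench, 64 mm in diameter, 21 mm high; its centre. A bystander.
- bearing_center (a point): Ball bearing lying flat on the bench, 62 mm in diameter, 16 mm high; its centre. A bystander.
- pin_center (a point): Ground steel pin lying on the bench, 20 mm thick, 90 mm long along its own y; its centre. A bystander.
There are look-alikes about, which are no part of the job. What is shaped like the part that bears carton_center but green or red is not meant. What is meant by the part that bears glue_center is not purple, and is the larger of those in its own colour.

How it is judged:
At the end, for the whole second after the job is handed in: All three stand in the box between plain end wall and board: centres within 12 (glue 14) mm of its centre line, at the height of sitting on its floor to 3 mm, tilted under 0.12 rad, at rest (under 0.02 m/s); the board held back more than 6 mm from its rest (x of note_block_center in the frame of kit_box between -0.012 and 0.012 m and y of note_block_center in the frame of kit_box between -0.052 and 0.036 m and z of note_block_center in the frame of kit_box between 0.04 and 0.046 m and angle between note_block_center's own x axis and vertical below 0.12 rad and linear speed of each of note_block, carton, glue below 0.02 m/s and x of carton_center in the frame of kit_box between -0.012 and 0.012 m and y of carton_center in the frame of kit_box between -0.064 and 0.05 m and z of carton_center in the frame of kit_box between 0.034 and 0.04 m and angle between each of carton_center, glue_center's own z axis and vertical below 0.12 rad and x of glue_center in the frame of kit_box between -0.014 and 0.014 m and y of glue_center in the frame of kit_box between -0.077 and 0.064 m and z of glue_center in the frame of kit_box between 0.048 and 0.054 m and value of joint follower above 0.006 m); the robot touches nothing.
It fails at once if an item of the set is dropped (faster than 0.5 m/s while no finger touches it) ((linear speed of note_block above 0.5 m/s and contact force between the fingers and note_block below 0.05 N) or (linear speed of carton above 0.5 m/s and contact force between the fingers and carton below 0.05 N) or (linear speed of glue above 0.5 m/s and contact force between the fingers and glue below 0.05 N)).
It fails at once if an item of the set is tipped by more than 1.2 rad (knocked over) (angle between note_block_center's own x axis and vertical above 1.2 rad or angle between any of carton_center, glue_center's own z axis and vertical above 1.2 rad).
It fails at once if the gear, the bearing or the pin is shifted by more than 30 mm (distance of any of gear_center, bearing_center, pin_center from where it was at the start of the episode above 0.03 m).
It also fails if it takes over 72 s, if anything falls off the work surface, if the arm or the gripper's body presses on something with over 40 N, if the wrist force passes 120 N, or if a joint passes its speed limit or range.

## Working session

There is one attempt and no reset: what is moved stays moved. The work goes in short steps, Python scripts to look and compute and a tool call to move; the robot and the scene stay as the last step left them, time stands still between calls to the robot, and variables do not carry over. Pictures are saved under pics/ and viewed, at most 10 in all, crops included, and the job is handed in when it is done.

Besides the shell and the picture viewer there is one more tool, called after "Call:" as name(argument=value, ...) on one line, values as JSON. arm_command: Moves the arm, as the interface text tells. Its arguments: {"type":"object","properties":{"fingers":{"type":"array","items":{"type":"number"}},"travel":{"type":"array","items":{"type":"array","items":{"type":"number"}}},"dr":{"type":"array","items":{"type":"array","items":{"type":"number"}}},"squeeze":{"type":"number"}},"required":["fingers","travel","dr"]}

```bash
mkdir -p pics && ls && python3 - <<'E'
from cell import *
import cv2, numpy as np
s=observe(); print({k:np.round(v,3).tolist() for k,v in s.items()})
for n in ("top","side"):
    c=read_camera(n); cv2.imwrite(f"pics/{n}0.png",c["color"]); np.savez(f"{n}0.npz",**c)
    print(n,c["fx"],c["fy"],c["cx"],c["cy"],np.round(c["R"],3).tolist(),np.round(c["t"],3))
E
```

```text
pics
{'time': 0.0, 'qpos': [0.981, 0.343, 1.525, -0.0, 1.275, -0.146], 'qvel': [0.001, -0.002, 0.001, 0.0, -0.001, 0.0], 'joint_efforts': [-0.0, -43.126, -24.421, 0.072, 0.056, -0.0], 'tool_pos': [0.225, 0.474, 0.226], 'tool_rot': [-3.14, -0.0, 2.698], 'contact_force': [-0.897, 1.186, -0.685], 'torque': [0.009, -0.056, 0.037], 'grip_force': 0.0, 'opening': 0.092}
top 416.567468032315 416.567468032315 274.6862782372365 205.95641188601215 [[-0.02, -1.0, 0.018], [-0.986, 0.017, -0.168], [0.167, -0.021, -0.986]] [-0.     0.487  1.03 ]
side 499.4532683879662 499.4532683879662 290.0697105728178 216.2361658033663 [[0.999, 0.034, 0.018], [0.036, -0.646, -0.762], [-0.014, 0.762, -0.647]] [-0.493  0.069  1.204]
```

View pics/top0.png

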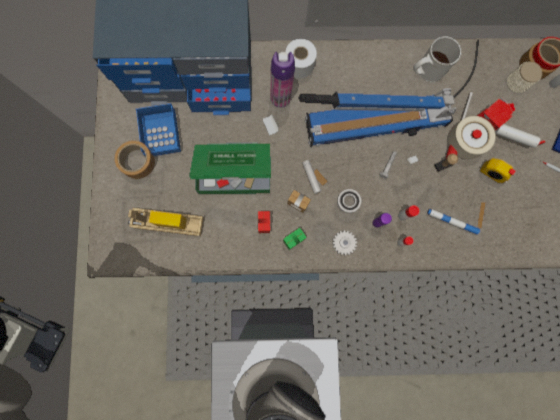

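View pics/side0.png

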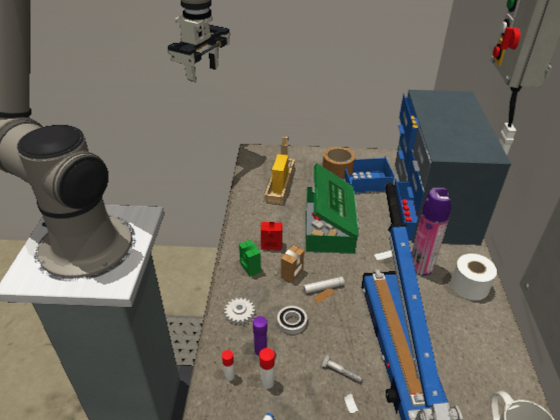

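The top view shows the box at (166,222) with its board at the left end, towards +y. The brown carton is at (299,202), and the larger red-capped glue stick is at (412,211), or (267,360) in the side view. The gear is at (345,243), the bearing at (349,201) and the pin at (312,176). Next I'll measure them from depth.

```bash
cat > h.py <<'E'
import numpy as np, cv2
def pts(c):
    z=c["z_map"]; v,u=np.mgrid[:z.shape[0],:z.shape[1]]
    P=np.stack([(u-c["cx"])/c["fx"]*z,(v-c["cy"])/c["fy"]*z,z],-1)
    W=(P-c["t"])@c["R"]          # R^T (P-t)
    W[z<=0]=np.nan
    return W
def rect(xy):
    (c,s,a)=cv2.minAreaRect((xy*1000).astype(np.float32)); return np.round(c,1),np.round(s,1),round(a,1)
E
python3 - <<'E'
from h import *
for n in("top","side"):
    c=dict(np.load(n+"0.npz")); W=pts(c); x,y,z=W[...,0],W[...,1],W[...,2]
    if n=="top": rois=dict(box=(120,203,210,242),carton=(284,188,316,216),glue=(402,200,424,222),small=(400,232,416,248),gear=(328,228,362,258),bear=(334,186,365,216))
    else: rois=dict(box=(262,135,300,205),carton=(278,243,308,285),glue=(255,345,280,390),small=(218,348,238,384))
    for k,(a,b,e,d) in rois.items():
        w=W[b:d,a:e].reshape(-1,3); w=w[w[:,2]>0.008]; zm=np.nanpercentile(w[:,2],97)
        t=w[w[:,2]>zm-0.008]
        print(n,k,"zmax",round(zm,4),"top",t.mean(0).round(4),len(t),rect(t[:,:2]),"all",rect(w[:,:2]))
    a,b,e,d=rois["box"]; w=W[b:d,a:e].reshape(-1,3)
    r=w[(w[:,2]>.02)&(w[:,2]<.034)]; print("rim",rect(r[:,:2]))
    r=w[(w[:,2]>.07)&(w[:,2]<.09)&(w[:,1]<0.32)]; print("block",r.mean(0),rect(r[:,:2]))
    r=w[(w[:,2]>.09)]; print("board",r.mean(0),rect(r[:,:2]))
    C=c["color"]; im=[cv2.resize(C[b:d,a:e],None,fx=6 if n=="top" else 5,fy=6 if n=="top" else 5,interpolation=2) for a,b,e,d in [(120,195,215,250) if n=="top" else (240,125,310,215)]][0]
    cv2.imwrite(f"pics/box_{n}.png",im)
E
```

```text
top box zmax 0.108 top [0.4633 0.3335 0.1114] 55 (array([463.6, 334.2]), array([10.8, 17.6]), 76.8) all (array([467.3, 274.6]), array([189.4,  75. ]), 81.8)
top carton zmax 0.0685 top [ 0.4993 -0.0701  0.0656] 238 (array([499.6, -70.2]), array([49.9, 30.8]), 58.7) all (array([519. , -75.9]), array([62.9, 71.5]), 58.1)
top glue zmax 0.0974 top [ 0.4623 -0.3475  0.0944] 93 (array([ 462.3, -347.6]), array([25. , 23.9]), 24.5) all (array([ 477.6, -353.1]), array([25.7, 59. ]), 71.9)
top small zmax 0.076 top [ 0.3904 -0.338   0.073 ] 57 (array([ 390.2, -338.2]), array([17.2, 20.1]), 81.2) all (array([ 390.2, -337.5]), array([18.9, 19.9]), 85.4)
top gear zmax 0.0243 top [ 0.393  -0.1877  0.0195] 223 (array([ 392.5, -189. ]), array([62.3, 56.2]), 4.5) all (array([ 391.1, -190.3]), array([67. , 62.1]), 28.6)
top bear zmax 0.0212 top [ 0.5033 -0.2064  0.0174] 321 (array([ 503.1, -205.9]), array([60.7, 59.2]), 86.9) all (array([ 503.1, -205.9]), array([60.7, 59.2]), 86.9)
rim (array([455.3, 276. ]), array([188.1,  50.6]), 81.7)
block [0.45481944 0.26121684 0.08186234] (array([455.5, 262.8]), a
[... 314 characters left out ...]
-0.0725  0.0627] 253 (array([500.9, -70.5]), array([51.8, 33.2]), 57.6) all (array([499.4, -45.9]), array([ 69.6, 129.6]), 0.4)
side glue zmax 0.093 top [ 0.4636 -0.3503  0.091 ] 185 (array([ 463.5, -349. ]), array([25.4, 26.4]), 73.1) all (array([ 456.9, -321.8]), array([26.1, 86. ]), 13.5)
side small zmax 0.0726 top [ 0.3917 -0.3398  0.0699] 112 (array([ 392.2, -338.7]), array([20.7, 19.8]), 65.8) all (array([ 392. , -339.2]), array([21.6, 19.9]), 65.8)
rim (array([456.9, 273.1]), array([191.4,  49.9]), 81.6)
block [0.45721311 0.25712495 0.07907368] (array([457. , 262.7]), array([84.4, 30.9]), 81.4)
board [0.46597535 0.33218557 0.10397508] (array([466.1, 331.7]), array([12.6, 16.9]), 86.3)
```

```bash
cat >> h.py <<'E'
BC=np.array([.4561,.2743]); BY=np.deg2rad(-8.3)
def box2w(x,y): c,s=np.cos(BY),np.sin(BY); return BC+np.array([c*x-s*y,s*x+c*y])
def w2box(p): c,s=np.cos(BY),np.sin(BY); d=np.array(p[:2])-BC; return np.array([c*d[0]+s*d[1],-s*d[0]+c*d[1]])
def go(s,xyz,yaw):
    y=s["tool_rot"][2]; d=np.array(xyz)-s["tool_pos"]; c,n=np.cos(y),np.sin(y)
    print("travel",np.round([c*d[0]+n*d[1],n*d[0]-c*d[1],-d[2]],4),"drz",round(-(np.rad2deg((np.deg2rad(yaw)-y+np.pi)%(2*np.pi)-np.pi)),2),"rot",np.round(s["tool_rot"],3))
E
python3 - <<'E'
from cell import *; from h import *
go(observe(),[.456,.263,.13],81.7); print(w2box([.456,.263]), w2box([.4648,.333]))
c=dict(np.load("top0.npz")); W=pts(c)
for k,(a,b,e,d) in dict(pin=(300,158,324,194),green=(282,226,308,250),purple=(374,210,392,230)).items():
    w=W[b:d,a:e].reshape(-1,3); w=w[w[:,2]>.012]; print(k,w.mean(0).round(3),w[:,2].max().round(3),rect(w[:,:2]))
E
```

```text
travel [-0.299  -0.0913  0.0961] drz 72.87 rot [-3.14  -0.     2.698]
[ 0.00153227 -0.01119608] [0.00013517 0.05934106]
pin [ 0.57  -0.108  0.02 ] 0.066 (array([565.7, -91.3]), array([90.2, 60.9]), 14.8)
green [ 0.401 -0.055  0.063] 0.072 (array([402.5, -56.2]), array([30. , 50.1]), 32.6)
purple [ 0.442 -0.275  0.075] 0.098 (array([ 443.3, -278.4]), array([25.8, 24.8]), 86.5)
```

Call:
arm_command(fingers=[-0.2,-0.2,-0.2,-0.2,-0.2,-0.2,-0.2,-0.2], travel=[[-0.299,-0.091,0.086],[-0.299,-0.091,0.086],[-0.299,-0.091,0.086],[-0.299,-0.091,0.086],[-0.299,-0.091,0.086],[-0.299,-0.091,0.086],[-0.299,-0.091,0.086],[-0.299,-0.091,0.086]], dr=[[0,0,73],[0,0,73],[0,0,73],[0,0,73],[0,0,73],[0,0,73],[0,0,73],[0,0,73]], squeeze=10)

```text
time: 0.77
tool_pos: [0.4579, 0.2612, 0.1396]
tool_rot: [-3.141, 0.001, 1.69]
contact_force: [0.7, 0.0, -0.1]
opening: 0.0557
grip_force: 0.0
```

Call:
arm_command(fingers=[-0.2,-0.2,-0.2,-0.2,-0.2,-0.2], travel=[[0,0,0],[0,0,0],[0,0,0.02],[0,0,0.02],[0,0,0.02],[0,0,0.02]], dr=[[0,0,15.4],[0,0,15.4],[0,0,15.4],[0,0,15.4],[0,0,15.4],[0,0,15.4]])

```text
time: 1.27
tool_pos: [0.4563, 0.2637, 0.121]
tool_rot: [-3.141, 0.0, 1.43]
contact_force: [-0.7, 0.3, 0.6]
opening: 0.0551
grip_force: 0.0
```

```bash
python3 - <<'E'
from cell import *; from h import *
s=observe(); print(s["tool_pos"].round(4) if hasattr(s["tool_pos"],'round') else s["tool_pos"]); go(s,[.456,.263,.045],81.7)
c=read_camera("wrist"); cv2.imwrite("pics/w1.png",c["color"]); print(c["fx"],c["cx"],c["cy"],np.round(c["R"],3).tolist(),c["t"])
E
```

```text
[0.4563 0.2637 0.121 ]
travel [-0.0008 -0.0002  0.076 ] drz 0.25 rot [-3.141  0.     1.43 ]
325.19226210127806 284.5627603441869 203.44562426482358 [[0.99, -0.139, 0.001], [-0.133, -0.946, 0.295], [-0.04, -0.292, -0.955]] [-0.41642145  0.30477034  0.3857073 ]
```

View pics/w1.png

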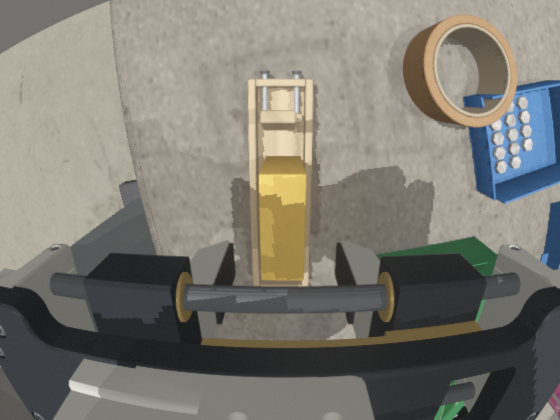

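The wrist view shows the fingers straddling the yellow block at (283,220), with the board beyond it at about (282,115). The alignment is good, so I'll descend, close and slide the block to the end wall.

Call:
arm_command(fingers=[-0.2,-0.2,-0.2,0.6,0.6,0.6,0.6,0.6], travel=[[0,0,0.03],[0,0,0.06],[0,0,0.076],[0,0,0.076],[0,0,0.076],[0,0,0.076],[0,0,0.076],[0,0,0.076]], dr=[[0,0,0.2],[0,0,0.2],[0,0,0.2],[0,0,0.2],[0,0,0.2],[0,0,0.2],[0,0,0.2],[0,0,0.2]], squeeze=10)

```text
time: 1.98
tool_pos: [0.4569, 0.264, 0.0461]
tool_rot: [3.14, -0.001, 1.426]
contact_force: [-0.5, 1.3, -0.0]
opening: 0.0298
grip_force: 10.0
```

Call:
arm_command(fingers=[0.6,0.6,0.6,0.6,0.6,0.6,0.6,0.6], travel=[[-0.005,-0.001,0],[-0.01,-0.001,0],[-0.015,-0.001,0],[-0.02,-0.001,0],[-0.025,-0.001,0],[-0.03,-0.001,0],[-0.032,-0.001,0],[-0.032,-0.001,0]], dr=[[0,0,0],[0,0,0],[0,0,0],[0,0,0],[0,0,0],[0,0,0],[0,0,0],[0,0,0]])

```text
time: 2.65
tool_pos: [0.4519, 0.2319, 0.0459]
tool_rot: [3.139, -0.002, 1.425]
contact_force: [0.7, 1.4, 5.7]
opening: 0.0298
grip_force: 10.0
```

Call:
arm_command(fingers=[0.6,0.6,0.6,0.6], travel=[[-0.002,0,0],[-0.004,0,0],[-0.005,0,0],[-0.005,0,0]], dr=[[0,0,0],[0,0,0],[0,0,0],[0,0,0]])

```text
time: 2.98
tool_pos: [0.4513, 0.2278, 0.046]
tool_rot: [3.138, -0.003, 1.425]
contact_force: [0.3, 6.5, 5.5]
opening: 0.0299
grip_force: 10.0
```

Call:
arm_command(fingers=[-0.2,-0.2,-0.2,-0.2,-0.2,-0.2,-0.2,-0.2], travel=[[0.001,0,0],[0.001,0,0],[0.001,0,0],[0.001,0,0],[0.001,0,-0.03],[0.001,0,-0.065],[0.001,0,-0.1],[0.001,0,-0.1]], dr=[[0,0,0],[0,0,0],[0,0,0],[0,0,0],[0,0,0],[0,0,0],[0,0,0],[0,0,0]])

```text
time: 3.65
tool_pos: [0.4534, 0.2291, 0.1507]
tool_rot: [3.132, -0.005, 1.426]
contact_force: [1.5, 0.7, 0.6]
opening: 0.0549
grip_force: 0.0
```

```bash
python3 - <<'E'
from cell import *; from h import *
s=observe(); print(s["tool_pos"].round(4)); go(s,[.5002,-.0704,.12],58.5)
for n in("side","top"):
    c=read_camera(n); W=pts(c); a,b,e,d=(262,135,300,205) if n=="side" else (120,203,210,242)
    w=W[b:d,a:e].reshape(-1,3); C=c["color"][b:d,a:e].reshape(-1,3).astype(int)
    r=w[(w[:,2]>.072)&(w[:,2]<.09)&(w[:,1]<.3)]; k=rect(r[:,:2]); print(n,len(r),k,w2box(k[0]/1000))
E
```

```text
[0.4534 0.2291 0.1507]
travel [-0.2896  0.0896  0.0307] drz 23.18 rot [ 3.132 -0.005  1.426]
side 221 (array([453.8, 224.8]), array([78.9, 30.4]), 81.0) [ 0.00486972 -0.04931355]
top 225 (array([450.4, 214.4]), array([53.4, 30.5]), 82.5) [ 0.00300664 -0.06009543]
```

Call:
arm_command(fingers=[-0.2,-0.2,-0.2,-0.2,-0.2,-0.2,-0.2,-0.2], travel=[[-0.29,0.089,0.03],[-0.29,0.089,0.03],[-0.29,0.089,0.03],[-0.29,0.089,0.03],[-0.29,0.089,0.03],[-0.29,0.089,0.03],[-0.29,0.089,0.03],[-0.29,0.089,0.03]], dr=[[0,0,23.2],[0,0,23.2],[0,0,23.2],[0,0,23.2],[0,0,23.2],[0,0,23.2],[0,0,23.2],[0,0,23.2]])

```text
time: 4.42
tool_pos: [0.4956, -0.0764, 0.1125]
tool_rot: [-3.139, 0.002, 1.017]
contact_force: [0.7, -0.0, -0.0]
opening: 0.0547
grip_force: 0.0
```

Call:
arm_command(fingers=[-0.2,-0.2], travel=[[0,0,0],[0,0,0]], dr=[[0,0,0],[0,0,0]])

```text
time: 4.58
tool_pos: [0.4951, -0.0717, 0.1132]
tool_rot: [-3.138, 0.0, 1.018]
contact_force: [-0.5, 1.2, 0.5]
opening: 0.0549
grip_force: 0.0
```

```bash
python3 - <<'E'
from cell import *; from h import *
s=observe(); print(s["tool_pos"].round(4)); go(s,[.5002,-.0704,.033],58.5)
c=read_camera("wrist"); cv2.imwrite("pics/w2.png",c["color"])
E
```

```text
[ 0.4951 -0.0717  0.1132]
travel [0.0038 0.0036 0.0802] drz -0.15 rot [-3.138  0.     1.018]
```

View pics/w2.png

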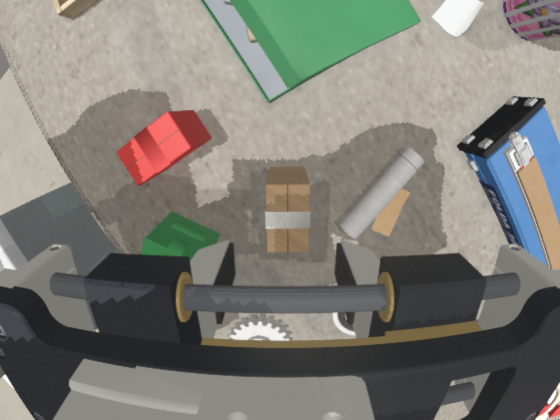

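The wrist view shows the carton at (288,210), squarely between the fingers. The pin is at (382,192), and the green look-alike at (180,240) is clear of the fingers. I'll descend and grip.

Call:
arm_command(fingers=[-0.2,-0.2,-0.2,-0.2,0.6,0.6,0.6,0.6], travel=[[0.001,0.004,0.025],[0.001,0.004,0.05],[0.001,0.004,0.075],[0.001,0.004,0.08],[0.001,0.004,0.08],[0.001,0.004,0.08],[0.001,0.004,0.08],[0.001,0.004,0.08]], dr=[[0,0,0],[0,0,0],[0,0,0],[0,0,0],[0,0,0],[0,0,0],[0,0,0],[0,0,0]], squeeze=15)

```text
time: 5.3
tool_pos: [0.501, -0.0728, 0.0361]
tool_rot: [3.139, -0.001, 1.021]
contact_force: [-0.8, 0.9, 1.1]
opening: 0.0329
grip_force: 0.4
```

Call:
arm_command(fingers=[0.6,0.6,0.6,0.6,0.6,0.6,0.6,0.6], travel=[[0,0,0],[0,0,-0.01],[0,0,-0.03],[0,0,-0.06],[0,0,-0.09],[0,0,-0.12],[0,0,-0.12],[0,0,-0.12]], dr=[[0,0,0],[0,0,0],[0,0,0],[0,0,0],[0,0,0],[0,0,0],[0,0,0],[0,0,0]])

```text
time: 5.97
tool_pos: [0.5012, -0.0733, 0.1571]
tool_rot: [3.137, -0.001, 1.02]
contact_force: [-0.6, -0.2, -1.7]
opening: 0.0303
grip_force: 15.0
```

```bash
python3 - <<'E'
from cell import *; from h import *
s=observe(); print(s["tool_pos"].round(4)); p=box2w(.001,.015); print(p); go(s,[*p,.14],81.7)
E
```

```text
[ 0.5012 -0.0733  0.1571]
[0.45925487 0.28899853]
travel [ 0.2869 -0.2253  0.0171] drz -23.23 rot [ 3.137e+00 -1.000e-03  1.020e+00]
```

Call:
arm_command(fingers=[0.6,0.6,0.6,0.6,0.6,0.6,0.6,0.6], travel=[[0.28,-0.22,0.01],[0.28,-0.22,0.01],[0.28,-0.22,0.01],[0.28,-0.22,0.01],[0.28,-0.22,0.01],[0.28,-0.22,0.01],[0.28,-0.22,0.01],[0.28,-0.22,0.01]], dr=[[0,0,-23.2],[0,0,-23.2],[0,0,-23.2],[0,0,-23.2],[0,0,-23.2],[0,0,-23.2],[0,0,-23.2],[0,0,-23.2]])

```text
time: 6.63
tool_pos: [0.4602, 0.2596, 0.1442]
tool_rot: [-3.14, 0.001, 1.425]
contact_force: [1.6, -1.3, -0.7]
opening: 0.0298
grip_force: 15.0
```

Call:
arm_command(fingers=[0.6,0.6], travel=[[0,0,0],[0,0,0]], dr=[[0,0,0],[0,0,0]])

```text
time: 6.8
tool_pos: [0.4601, 0.2598, 0.144]
tool_rot: [-3.139, 0.001, 1.43]
contact_force: [-0.4, -1.1, -0.2]
opening: 0.0302
grip_force: 15.0
```

```bash
python3 - <<'E'
from cell import *; from h import *
s=observe(); print(s["tool_pos"].round(4)); p=box2w(.001,.018); go(s,[*p,.14],81.7)
E
```

```text
[0.4601 0.2598 0.144 ]
travel [ 0.0318 -0.0049  0.004 ] drz 0.23 rot [-3.139e+00  1.000e-03  1.430e+00]
```

Call:
arm_command(fingers=[0.6,0.6,0.6,0.6,0.6], travel=[[0.02,-0.004,0.005],[0.032,-0.005,0.02],[0.032,-0.005,0.02],[0.032,-0.005,0.02],[0.032,-0.005,0.02]], dr=[[0,0,0.2],[0,0,0.2],[0,0,0.2],[0,0,0.2],[0,0,0.2]])

```text
time: 7.22
tool_pos: [0.4615, 0.289, 0.1252]
tool_rot: [-3.141, 0.001, 1.421]
contact_force: [0.4, 0.1, -1.3]
opening: 0.0301
grip_force: 15.0
```

```bash
python3 - <<'E'
from cell import *; from h import *
s=observe(); print(s["tool_pos"].round(4),w2box(s["tool_pos"]),s["tool_rot"]); 
a=read_camera("wrist")["color"]; cv2.imwrite("pics/w3.png",a)
c=read_camera("side"); b=cv2.resize(c["color"][100:220,240:330],None,fx=4,fy=4,interpolation=2); cv2.imwrite("pics/s3.png",b)
h=np.zeros((480,800,3),np.uint8); h[:330,:440]=cv2.resize(a,(440,330)); h[:,440:]=b; cv2.imwrite("pics/c3.png",h)
E
```

```text
[0.4615 0.289  0.1252] [0.00319969 0.01536189] [-3.14087834e+00  9.20723856e-04  1.42090480e+00]
```

View pics/c3.png

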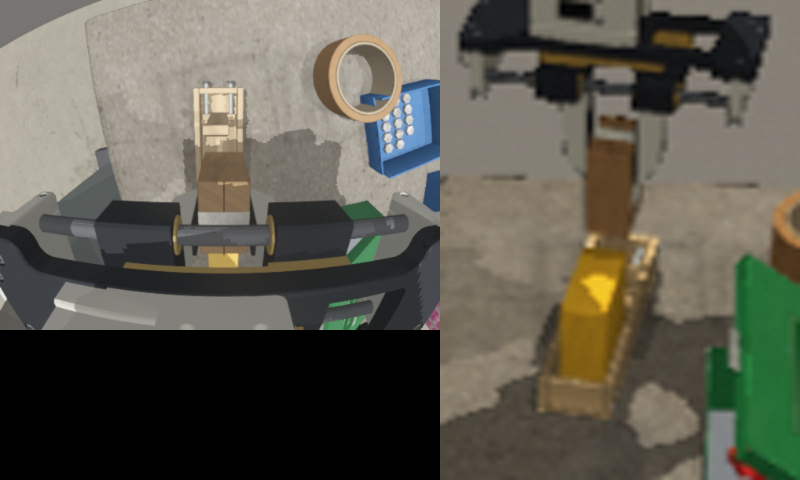

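The side view shows the block at the plain end wall. The wrist view shows the carton at (222,180), over the free slot and short of the board at (220,120).

Call:
arm_command(fingers=[0.6,0.6,0.6,0.6,0.6,0.6], travel=[[0.002,-0.0015,0],[0.002,-0.0015,0.02],[0.002,-0.0015,0.035],[0.002,-0.0015,0.05],[0.002,-0.0015,0.05],[0.002,-0.0015,0.05]], dr=[[0,0,-0.3],[0,0,-0.3],[0,0,-0.3],[0,0,-0.3],[0,0,-0.3],[0,0,-0.3]])

```text
time: 7.82
tool_pos: [0.46, 0.2923, 0.0754]
tool_rot: [-3.141, 0.001, 1.427]
contact_force: [-0.2, 0.4, -0.6]
opening: 0.0299
grip_force: 15.0
```

```bash
python3 - <<'E'
from cell import *; from h import *
s=observe(); print(s["tool_pos"].round(4),w2box(s["tool_pos"]),s["tool_rot"]); 
a=read_camera("wrist"); cv2.imwrite("pics/w4.png",a["color"][60:360,200:380])
c=read_camera("side"); b=cv2.resize(c["color"][120:220,250:325],None,fx=6,fy=6,interpolation=2)
h=np.hstack([b[:,:320],cv2.resize(a["color"][90:340,195:375],(432,600))]); cv2.imwrite("pics/c4.png",h)
E
```

```text
[0.46   0.2923 0.0754] [0.00127742 0.01836378] [-3.14074400e+00  5.49763050e-04  1.42710926e+00]
```

View pics/c4.png

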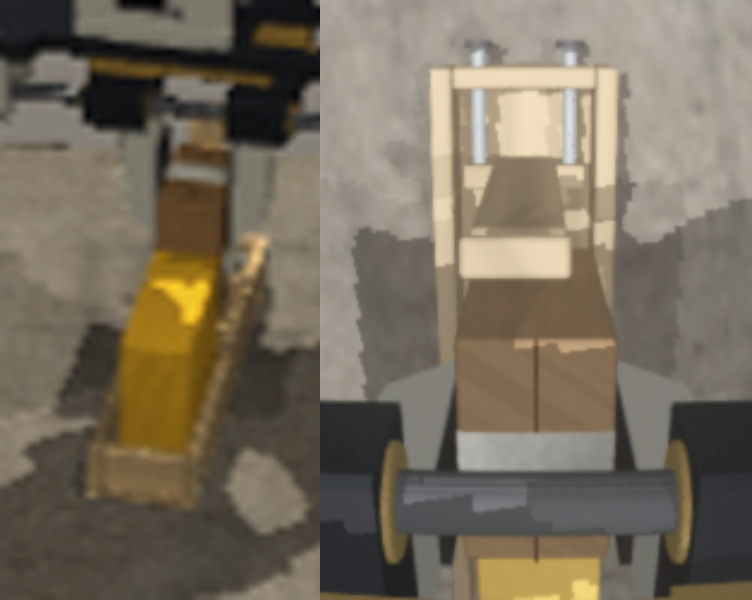

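The left half shows the carton over the slot next to the block. In the wrist half, the carton seam is at column 536 but the board centre is at about 515, so the carton seems to sit to +x of the box centre line. I'll quantify that.

```bash
cat >> h.py <<'E'
def wpts(c):
    z=c["z_map"]; v,u=np.mgrid[:z.shape[0],:z.shape[1]]
    dx,dy=(u-c["cx"])/c["fx"],(v-c["cy"])/c["fy"]; r=np.hypot(dx,dy)+1e-9; k=np.tan(r)/r
    W=(np.stack([dx*k*z,dy*k*z,z],-1)-c["t"])@c["R"]; W[z<=0]=np.nan; return W
def loc(W):
    c,s=np.cos(BY),np.sin(BY); d=W[...,:2]-BC
    return np.stack([c*d[...,0]+s*d[...,1],-s*d[...,0]+c*d[...,1],W[...,2]],-1)
E
python3 - <<'E'
from cell import *; from h import *
a=read_camera("wrist"); L=loc(wpts(a))*1000
def at(c,r): return L[int(r/2.4+90),int((c-320)/2.4+195)].round(1)
for n,c,r in [("board L",464,258),("board R",566,258),("cart L",462,390),("cart R",610,390),("rim L",443,200),("rim R",605,200),("rimend",525,78),("carton far",500,345)]: print(n,at(c,r))
m=(np.abs(L[...,2]-27)<4)&(L[...,1]<100)&(L[...,1]>60)&(np.abs(L[...,0])<35); q=L[m]; print("rim x range",np.percentile(q[:,0],[1,99]),"ymax",q[:,1].max(),len(q))
s=dict(np.load("side0.npz")); Q=loc(pts(s)).reshape(-1,3)*1000
q=Q[(np.abs(Q[:,2]-26)<4)&(np.abs(Q[:,0])<40)&(np.abs(Q[:,1])<105)]; print("side rim",np.percentile(q[:,0],[1,99]),np.percentile(q[:,1],[1,99]))
s=dict(np.load("top0.npz")); Q=loc(pts(s)).reshape(-1,3)*1000
q=Q[(np.abs(Q[:,2]-28)<4)&(np.abs(Q[:,0])<40)&(np.abs(Q[:,1])<105)]; print("top rim",np.percentile(q[:,0],[1,99]),np.percentile(q[:,1],[1,99]))
E
```

```text
board L [ -8.3  65.1 115.4]
board R [  7.7  64.9 114.6]
cart L [-10.5  36.8 104.8]
cart R [ 16.6  36.7 104.4]
rim L [-22.   56.2  27.4]
rim R [21.8 56.2 27.2]
rimend [ 0.3 89.3 27.7]
carton far [ -3.2  46.3 105.5]
rim x range [-25.66895454  23.86708352] ymax 91.864599756906 1549
side rim [-23.86362923  25.76900747] [-94.17388868  87.81967259]
top rim [-25.84272884  24.24845317] [-92.05536482  89.06354734]
```

Call:
arm_command(fingers=[0.6,0.6,0.6,0.6,0.6,0.6,0.6,0.6], travel=[[-0.001,-0.003,0],[-0.001,-0.003,0.003],[-0.001,-0.003,0.01],[-0.001,-0.003,0.018],[-0.001,-0.003,0.025],[-0.001,-0.003,0.031],[-0.001,-0.003,0.031],[-0.001,-0.003,0.031]], dr=[[0,0,0],[0,0,0],[0,0,0],[0,0,0],[0,0,0],[0,0,0],[0,0,0],[0,0,0]])

```text
time: 8.63
tool_pos: [0.4568, 0.2919, 0.0437]
tool_rot: [-3.14, 0.001, 1.427]
contact_force: [0.2, -0.5, -0.9]
opening: 0.03
grip_force: 15.0
```

Call:
arm_command(fingers=[0.6,0.6,0.6,0.6,0.6,0.6,0.6], travel=[[0,0,0.001],[0,0,0.002],[0,0,0.003],[-0.001,0,0.003],[-0.002,0,0.003],[-0.004,0,0.003],[-0.004,0,0.003]], dr=[[0,0,0],[0,0,0],[0,0,0],[0,0,0],[0,0,0],[0,0,0],[0,0,0]])

```text
time: 9.22
tool_pos: [0.4567, 0.2882, 0.0416]
tool_rot: [3.141, -0.001, 1.427]
contact_force: [-0.5, 1.8, -0.0]
opening: 0.0302
grip_force: 15.0
```

Call:
arm_command(fingers=[0.6,0.6,0.6,0.6], travel=[[0,0,0.001],[0,0,0.002],[-0.002,0,0.002],[-0.003,0,0.002]], dr=[[0,0,0],[0,0,0],[0,0,0],[0,0,0]])

```text
time: 9.55
tool_pos: [0.457, 0.2881, 0.041]
tool_rot: [3.139, -0.006, 1.426]
contact_force: [-2.6, 16.8, 4.5]
opening: 0.0298
grip_force: 15.0
```

Call:
arm_command(fingers=[0.6,-0.1,-0.1,-0.1,-0.1,-0.1,-0.1,-0.1], travel=[[0.0025,0,-0.001],[0.0025,0,-0.001],[0.0025,0,-0.001],[0.0025,0,-0.001],[0.0025,0,-0.001],[0.0025,0,-0.03],[0.0025,0,-0.07],[0.0025,0,-0.11]], dr=[[0,0,0],[0,0,0],[0,0,0],[0,0,0],[0,0,0],[0,0,0],[0,0,0],[0,0,0]])

```text
time: 10.22
tool_pos: [0.4556, 0.2869, 0.1496]
tool_rot: [-3.139, 0.002, 1.427]
contact_force: [0.3, 0.2, -0.7]
opening: 0.0507
grip_force: 0.0
```

```bash
python3 - <<'E'
from cell import *; from h import *
s=observe(); print(s["tool_pos"].round(4)); go(s,[.463,-.3485,.15],81.7)
a=read_camera("wrist"); L=loc(wpts(a))*1000; C=a["color"].astype(int)
m=(np.abs(L[...,2]-69)<5)&(np.abs(L[...,0])<25)&(L[...,1]>-5)&(L[...,1]<50); q=L[m]; print("carton top",q.mean(0),np.percentile(q,[1,99],axis=0).round(1).tolist(),len(q))
m=(L[...,2]>110)&(np.abs(L[...,0])<15)&(np.abs(L[...,1]-62)<15); q=L[m]; print("board",q.mean(0),np.percentile(q,[1,99],axis=0).round(1).tolist())
E
```

```text
[0.4556 0.2869 0.1496]
travel [-6.277e-01  9.850e-02 -4.000e-04] drz 0.05 rot [-3.139e+00  2.000e-03  1.427e+00]
carton top [-0.35859019 19.71472377 68.93314378] [[-14.9, -4.3, 65.5], [14.2, 41.9, 70.6]] 2288
board [ -0.93846634  64.73159832 115.25489376] [[-9.5, 60.5, 111.9], [7.8, 68.3, 117.1]]
```

Call:
arm_command(fingers=[-0.1,-0.1,-0.1,-0.1,-0.1,-0.1,-0.1,-0.1], travel=[[-0.628,0.098,0],[-0.628,0.098,0],[-0.628,0.098,0],[-0.628,0.098,0],[-0.628,0.098,0],[-0.628,0.098,0],[-0.628,0.098,0],[-0.628,0.098,0]], dr=[[0,0,0],[0,0,0],[0,0,0],[0,0,0],[0,0,0],[0,0,0],[0,0,0],[0,0,0]])

```text
time: 10.93
tool_pos: [0.4597, -0.0479, 0.1493]
tool_rot: [3.141, 0.0, 1.427]
contact_force: [1.1, -0.4, -1.1]
opening: 0.0504
grip_force: 0.0
```

```bash
python3 - <<'E'
from cell import *; from h import *
s=observe(); print(s["tool_pos"].round(4),s["qpos"].round(2)); go(s,[.463,-.3485,.15],81.7)
E
```

```text
[ 0.4597 -0.0479  0.1493] [-0.27  0.31  1.81 -0.    1.02 -0.13]
travel [-0.2971  0.0463 -0.0007] drz 0.07 rot [3.141 0.    1.427]
```

Call:
arm_command(fingers=[-0.1,-0.1,-0.1,-0.1,-0.1,-0.1,-0.1,-0.1], travel=[[-0.295,0.046,0.01],[-0.295,0.046,0.01],[-0.295,0.046,0.01],[-0.295,0.046,0.01],[-0.295,0.046,0.01],[-0.295,0.046,0.01],[-0.295,0.046,0.01],[-0.295,0.046,0.01]], dr=[[0,0,0],[0,0,0],[0,0,0],[0,0,0],[0,0,0],[0,0,0],[0,0,0],[0,0,0]])

```text
time: 11.6
tool_pos: [0.4627, -0.3508, 0.1386]
tool_rot: [3.14, 0.003, 1.423]
contact_force: [-0.9, 1.1, -0.2]
opening: 0.0505
grip_force: 0.0
```

Call:
arm_command(fingers=[-0.1,-0.1,-0.1], travel=[[0,0,0],[0,0,0],[0,0,0]], dr=[[0,0,0],[0,0,0],[0,0,0]])

```text
time: 11.85
tool_pos: [0.4634, -0.3427, 0.1391]
tool_rot: [-3.141, -0.001, 1.428]
contact_force: [-0.6, 0.3, 0.4]
opening: 0.0503
grip_force: 0.0
```

```bash
python3 - <<'E'
from cell import *; from h import *
s=observe(); print(s["tool_pos"].round(4)); go(s,[.463,-.3485,.06],81.7)
a=read_camera("wrist"); W=wpts(a); C=a["color"].astype(int); cv2.imwrite("pics/w5.png",a["color"])
m=(W[...,2]>.085)&(W[...,2]<.1)&(np.hypot(W[...,0]-.463,W[...,1]+.3485)<.03)&(C[...,2]>C[...,0]+60)
q=W[m]; print(len(q),q.mean(0),rect(q[:,:2]))
E
```

```text
[ 0.4634 -0.3427  0.1391]
travel [-0.0058  0.0005  0.0791] drz 0.13 rot [-3.141e+00 -1.000e-03  1.428e+00]
1188 [ 0.46303277 -0.3455278   0.09172847] (array([ 462.7, -346.5]), array([26.4, 25.7]), 22.6)
```

View pics/w5.png

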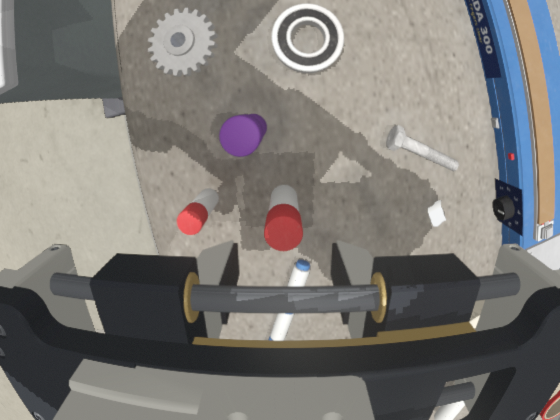

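The wrist view shows the larger red-capped stick at (283,225), midway between the fingers. The small one is at (193,217) and the purple one at (241,135), both clear. I'll descend, grip and lift.

Call:
arm_command(fingers=[-0.1,-0.1,-0.1,-0.1,0.7,0.7,0.7,0.7], travel=[[-0.005,0,0.02],[-0.005,0,0.045],[-0.005,0,0.07],[-0.005,0,0.079],[-0.005,0,0.079],[-0.005,0,0.079],[-0.005,0,0.079],[-0.005,0,0.079]], dr=[[0,0,0],[0,0,0],[0,0,0],[0,0,0],[0,0,0],[0,0,0],[0,0,0],[0,0,0]], squeeze=25)

```text
time: 12.57
tool_pos: [0.4637, -0.3496, 0.062]
tool_rot: [3.139, 0.002, 1.428]
contact_force: [-0.8, 0.7, -0.9]
opening: 0.028
grip_force: 0.1
```

Call:
arm_command(fingers=[0.7,0.7,0.7,0.7,0.7,0.7,0.7,0.7], travel=[[0,0,0],[0,0,0],[0,0,-0.01],[0,0,-0.04],[0,0,-0.07],[0,0,-0.1],[0,0,-0.11],[0,0,-0.11]], dr=[[0,0,0],[0,0,0],[0,0,0],[0,0,0],[0,0,0],[0,0,0],[0,0,0],[0,0,0]])

```text
time: 13.23
tool_pos: [0.4639, -0.3503, 0.1739]
tool_rot: [3.136, 0.004, 1.427]
contact_force: [-0.5, -0.9, -0.9]
opening: 0.0266
grip_force: 25.0
```

```bash
python3 - <<'E'
from cell import *; from h import *
s=observe(); print(s["tool_pos"].round(4)); p=box2w(.001,.030); print(p); go(s,[*p,.17],81.7)
E
```

```text
[ 0.4639 -0.3503  0.1739]
[0.46142021 0.30384142]
travel [ 0.6471 -0.096   0.0039] drz 0.07 rot [3.136 0.004 1.427]
```

Call:
arm_command(fingers=[0.7,0.7,0.7,0.7,0.7,0.7,0.7,0.7], travel=[[0.03,-0.005,0],[0.065,-0.01,0],[0.1,-0.015,0],[0.14,-0.022,0],[0.18,-0.028,0],[0.22,-0.034,0],[0.26,-0.04,0],[0.3,-0.046,0]], dr=[[0,0,0],[0,0,0],[0,0,0],[0,0,0],[0,0,0],[0,0,0],[0,0,0],[0,0,0]])

```text
time: 13.9
tool_pos: [0.4587, -0.0437, 0.1689]
tool_rot: [-3.139, -0.0, 1.427]
contact_force: [0.8, 1.1, -0.8]
opening: 0.0264
grip_force: 25.0
```

Call:
arm_command(fingers=[0.7,0.7,0.7,0.7,0.7,0.7,0.7,0.7], travel=[[0.04,-0.006,0],[0.08,-0.012,0],[0.12,-0.018,0],[0.16,-0.024,0],[0.2,-0.03,0],[0.24,-0.036,0],[0.28,-0.042,0],[0.3,-0.046,0]], dr=[[0,0,0],[0,0,0],[0,0,0],[0,0,0],[0,0,0],[0,0,0],[0,0,0],[0,0,0]])

```text
time: 14.57
tool_pos: [0.4561, 0.2614, 0.1687]
tool_rot: [-3.139, 0.0, 1.43]
contact_force: [-0.4, 0.5, 0.2]
opening: 0.0269
grip_force: 25.0
```

```bash
python3 - <<'E'
from cell import *; from h import *
s=observe(); print(s["tool_pos"].round(4)); p=box2w(-.001,.030); go(s,[*p,.14],81.7)
E
```

```text
[0.4561 0.2614 0.1687]
travel [ 0.0428 -0.0027  0.0287] drz 0.21 rot [-3.139  0.     1.43 ]
```

Call:
arm_command(fingers=[0.7,0.7,0.7,0.7,0.7,0.7,0.7], travel=[[0.02,-0.001,0],[0.038,-0.003,0],[0.038,-0.003,0.012],[0.038,-0.003,0.026],[0.038,-0.003,0.03],[0.038,-0.003,0.03],[0.038,-0.003,0.03]], dr=[[0,0,0.2],[0,0,0.2],[0,0,0.2],[0,0,0.2],[0,0,0.2],[0,0,0.2],[0,0,0.2]])

```text
time: 15.15
tool_pos: [0.4597, 0.2954, 0.1398]
tool_rot: [-3.14, 0.001, 1.423]
contact_force: [-0.3, 0.0, -0.5]
opening: 0.0264
grip_force: 25.0
```

```bash
python3 - <<'E'
from cell import *; from h import *
s=observe(); print(s["tool_pos"].round(4),w2box(s["tool_pos"]).round(4),s["tool_rot"])
a=read_camera("wrist"); np.savez("w6.npz",**a); L=loc(wpts(a))*1000; C=a["color"].astype(int)
red=(C[...,2]>C[...,0]+60)&(C[...,2]>C[...,1]+60)&(np.abs(L[...,0])<25)&(L[...,1]>0)&(L[...,1]<70)
q=L[red]; print("cap",q.mean(0),np.percentile(q,[1,99],axis=0).round(1).tolist())
t=q[q[:,2]>np.percentile(q[:,2],97)-4]; print("captop",rect(t[:,:2]/1000),t[:,2].mean())
m=(L[...,2]>110)&(L[...,2]<119)&(np.abs(L[...,0])<14)&(np.abs(L[...,1]-64)<12)&~red; q=L[m]; print("board",q.mean(0),np.percentile(q,[1,99],axis=0).round(1).tolist())
h=cv2.resize(a["color"][90:340,180:400],None,fx=2.4,fy=2.4); cv2.imwrite("pics/c6.png",h)
E
```

```text
[0.4597 0.2954 0.1398] [0.0005 0.0214] [-3.14015500e+00  8.84215484e-04  1.42339161e+00]
cap [  1.60598934  31.86807456 164.13146248] [[-10.8, 23.4, 144.2], [14.1, 37.3, 171.3]]
captop (array([ 1.6, 30.3]), array([15.2, 26.2]), 89.8) 169.84316078753093
board [ -0.9817392   64.91985603 115.47142797] [[-9.5, 61.3, 112.9], [7.6, 68.2, 117.2]]
```

View pics/c6.png

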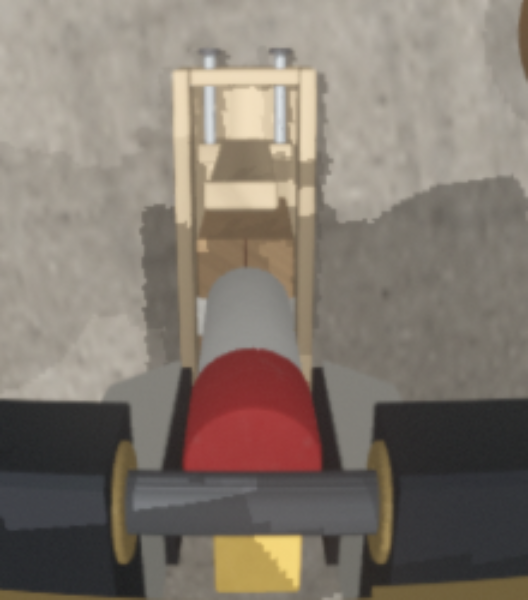

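The wrist view shows the glue stick hanging upright over the carton with its cap at (252,410), and the board ahead of it at (246,195). I'll shift it 2 mm towards −x, drop it slightly, grip harder and press the board back.

Call:
arm_command(fingers=[0.7,0.7,0.7,0.7,0.7,0.7,0.7,0.7], travel=[[0,-0.002,0.004],[0.006,-0.002,0.004],[0.012,-0.002,0.004],[0.018,-0.002,0.004],[0.022,-0.002,0.004],[0.026,-0.002,0.004],[0.029,-0.002,0.004],[0.029,-0.002,0.004]], dr=[[0,0,0],[0,0,0],[0,0,0],[0,0,0],[0,0,0],[0,0,0],[0,0,0],[0,0,0]], squeeze=50)

```text
time: 15.87
tool_pos: [0.4624, 0.3253, 0.1364]
tool_rot: [3.141, -0.0, 1.424]
contact_force: [0.4, -1.3, -0.0]
opening: 0.0263
grip_force: 50.0
```

Call:
arm_command(fingers=[0.7,0.7,0.7], travel=[[0.002,0,0],[0.004,0,0],[0.004,0,0]], dr=[[0,0,0],[0,0,0],[0,0,0]])

```text
time: 16.12
tool_pos: [0.4629, 0.3288, 0.1363]
tool_rot: [-3.141, 0.0, 1.424]
contact_force: [0.5, -1.2, 1.4]
opening: 0.026
grip_force: 50.0
```

```bash
cat > chk.py <<'E'
from cell import *; from h import *
import sys
s=observe(); print(s["tool_pos"].round(4),w2box(s["tool_pos"]).round(4),s["contact_force"].round(2))
a=read_camera("wrist"); L=loc(wpts(a))*1000; C=a["color"].astype(int)
red=(C[...,2]>C[...,0]+60)&(C[...,2]>C[...,1]+60)&(np.abs(L[...,0])<25)&(L[...,1]>0)&(L[...,1]<80)
q=L[red]; print("cap",q.mean(0),np.percentile(q,[1,99],axis=0).round(1).tolist())
zt=s["tool_pos"][2]*1000
# front (+y) side of glue near centre line at several heights
for z0 in np.arange(72,180,8):
    m=(np.abs(L[...,2]-z0)<4)&(np.abs(L[...,0])<6)&(L[...,1]>15)&(L[...,1]<90)
    q=L[m]; 
    if len(q)>5: print(z0,"y",np.percentile(q[:,1],[2,50,98]).round(1),len(q), "bgr",np.median(C[m],0))
m=(L[...,2]>110)&(L[...,2]<120)&(np.abs(L[...,0])<14)&(np.abs(L[...,1]-70)<14)&~red; q=L[m]; print("board",q.mean(0),np.percentile(q,[1,99],axis=0).round(1).tolist())
b=cv2.resize(a["color"][90:340,180:400],None,fx=1.9,fy=1.9)
c=read_camera("side")["color"][115:215,250:320]; c=cv2.resize(c,(332,475),interpolation=2)
cv2.imwrite(sys.argv[1],np.hstack([b,c]))
E
python3 chk.py pics/c7.png
```

```text
[0.4629 0.3288 0.1363] [-0.0012  0.055 ] [ 0.49 -1.22  1.42]
cap [-1.13145048e-01  6.53666099e+01  1.60765963e+02] [[-12.5, 56.9, 140.9], [12.4, 70.7, 167.9]]
72 y [76.9 77.3 77.5] 51 bgr [ 86. 105. 118.]
80 y [76.9 77.3 77.6] 55 bgr [ 86. 104. 117.]
88 y [77.  77.3 77.6] 58 bgr [ 85. 104. 117.]
96 y [67.5 76.7 77.4] 71 bgr [ 96. 118. 132.]
104 y [67.5 69.  69.6] 70 bgr [131.5 136.  137. ]
112 y [68.  76.9 80.7] 289 bgr [111. 135. 140.]
120 y [67.8 69.4 78.7] 164 bgr [136. 140. 143.]
128 y [67.7 69.1 69.6] 106 bgr [140. 144. 145.]
136 y [68.  69.3 70.6] 86 bgr [138. 142. 145.]
144 y [69.  70.1 70.8] 151 bgr [ 45.  47. 121.]
152 y [68.9 70.1 70.8] 179 bgr [ 45.  46. 126.]
160 y [68.9 70.  70.8] 198 bgr [ 46.  46. 131.]
168 y [56.6 63.9 70.2] 776 bgr [ 58.  58. 159.]
board [ -0.91780598  74.02741312 115.14062014] [[-11.9, 61.8, 110.3], [10.2, 80.8, 119.6]]
```

View pics/c7.png

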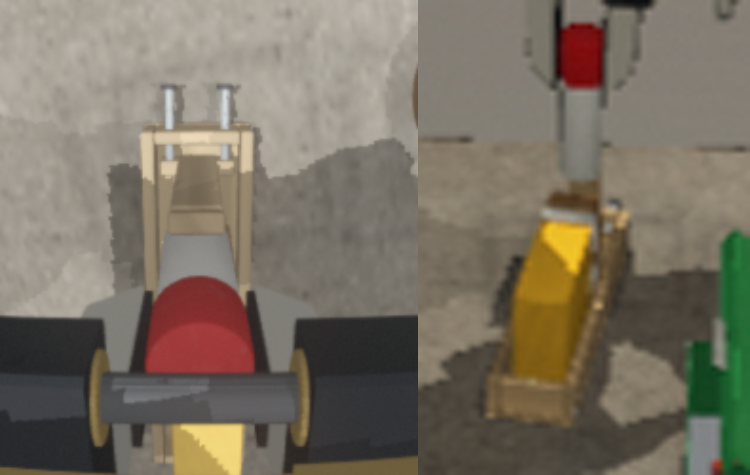

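The glue stick is upright against the board, which is back about 13 mm. The cap's rear edge is about 1.5 mm clear of the carton, so I'll lower it.

Call:
arm_command(fingers=[0.7,0.7,0.7,0.7,0.7,0.7,0.7,0.7], travel=[[0,0,0.004],[0,0,0.009],[0,0,0.015],[0,0,0.02],[0,0,0.025],[0,0,0.03],[0,0,0.035],[0,0,0.04]], dr=[[0,0,0],[0,0,0],[0,0,0],[0,0,0],[0,0,0],[0,0,0],[0,0,0],[0,0,0]])

```text
time: 16.88
tool_pos: [0.4629, 0.3287, 0.0958]
tool_rot: [-3.141, -0.0, 1.424]
contact_force: [-0.5, -1.6, 1.2]
opening: 0.0261
grip_force: 50.0
```

Call:
arm_command(fingers=[0.7,0.7,0.7,0.7,0.7,0.7,0.7], travel=[[0,0,0.005],[0,0,0.01],[0,0,0.015],[0,0,0.02],[0,0,0.024],[0,0,0.026],[0,0,0.026]], dr=[[0,0,0],[0,0,0],[0,0,0],[0,0,0],[0,0,0],[0,0,0],[0,0,0]])

```text
time: 17.47
tool_pos: [0.4626, 0.3286, 0.0697]
tool_rot: [-3.141, 0.001, 1.424]
contact_force: [0.0, -1.2, -1.7]
opening: 0.0262
grip_force: 50.0
```

Call:
arm_command(fingers=[0.7,0.7,0.7,0.7], travel=[[0,0,0.001],[0,0,0.002],[0,0,0.003],[0,0,0.003]], dr=[[0,0,0],[0,0,0],[0,0,0],[0,0,0]])

```text
time: 17.8
tool_pos: [0.463, 0.3288, 0.0674]
tool_rot: [3.141, -0.0, 1.424]
contact_force: [0.1, -2.9, -0.9]
opening: 0.0266
grip_force: 50.0
```

Call:
arm_command(fingers=[0.7,0.7,0.7,0.7], travel=[[0,0,0.001],[0,0,0.002],[0,0,0.002],[0,0,0.002]], dr=[[0,0,0],[0,0,0],[0,0,0],[0,0,0]])

```text
time: 18.13
tool_pos: [0.4632, 0.3291, 0.0668]
tool_rot: [3.14, -0.001, 1.424]
contact_force: [-3.4, -2.6, 9.6]
opening: 0.026
grip_force: 50.0
```

Call:
arm_command(fingers=[0.7,0.7,0.7,0.7,0.7], travel=[[-0.0005,0,0],[-0.001,0,0],[-0.0015,0,0],[-0.002,0,0],[-0.002,0,0]], dr=[[0,0,0],[0,0,0],[0,0,0],[0,0,0],[0,0,0]])

```text
time: 18.55
tool_pos: [0.4631, 0.3281, 0.0669]
tool_rot: [3.14, -0.003, 1.423]
contact_force: [-1.8, 1.7, 8.2]
opening: 0.0262
grip_force: 50.0
```

Call:
arm_command(fingers=[0.7,-0.1,-0.1,-0.1,-0.1,-0.1,-0.1,-0.1], travel=[[0,0,0],[0,0,0],[0,0,0],[0,0,0],[0,0,-0.001],[0,0,-0.02],[0,0,-0.05],[0,0,-0.08]], dr=[[0,0,0],[0,0,0],[0,0,0],[0,0,0],[0,0,0],[0,0,0],[0,0,0],[0,0,0]], squeeze=10)

```text
time: 19.22
tool_pos: [0.4619, 0.3264, 0.1453]
tool_rot: [-3.139, 0.002, 1.424]
contact_force: [0.6, 0.6, 0.5]
opening: 0.0507
grip_force: 0.0
```

```bash
python3 chk.py pics/c8.png; python3 - <<'E'
from h import *; from cell import *
a=read_camera("wrist"); L=loc(wpts(a))*1000; C=a["color"].astype(int)
red=(C[...,2]>C[...,0]+60)&(C[...,2]>C[...,1]+60)&(np.abs(L[...,0])<25)&(L[...,1]>20)&(L[...,1]<80)
print("cap z pct",np.percentile(L[red][:,2],[50,90,99]))
E
```

```text
[0.4619 0.3264 0.1453] [-0.0017  0.0524] [0.58 0.64 0.45]
cap [ 0.46017097 55.53110716 96.78606541] [[-11.9, 42.7, 83.8], [12.6, 66.5, 98.7]]
72 y [15.3 23.8 76.3] 301 bgr [ 92. 113. 134.]
80 y [75.7 76.  76.5] 47 bgr [ 89. 109. 122.]
88 y [75.6 76.1 76.5] 56 bgr [ 86.  105.5 119. ]
96 y [42.8 56.1 75.9] 661 bgr [ 60.  62. 156.]
112 y [73.  77.3 79.9] 178 bgr [152. 181. 199.]
120 y [73.3 75.2 78.4] 62 bgr [151. 181. 199.]
board [ -1.02589821  76.62549171 115.45301622] [[-9.5, 72.9, 113.3], [7.5, 79.9, 117.2]]
cap z pct [97.20847396 98.05077918 98.68988965]
```

View pics/c8.png

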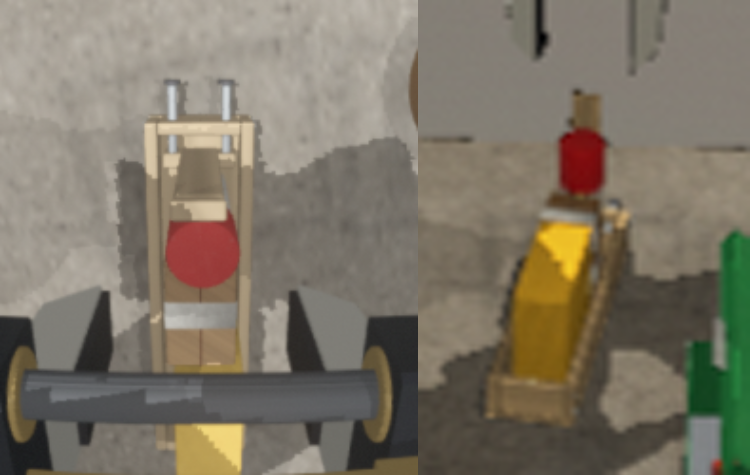

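Cap top reads 97 mm, as expected when it sits on the floor, and the board is about 12 mm back. I'll check the heights of the carton and block, then hand in if they are right.

```bash
python3 - <<'E'
from h import *; from cell import *
a=read_camera("wrist"); W=loc(wpts(a))*1000; s=read_camera("side"); S=loc(pts(s))*1000; ok=True
for n,L in(("wrist",W),("side",S)):
  for k,y0,y1 in(("block",-82,-15),("carton",-4,38)):
    q=L[(np.abs(L[...,0])<12)&(L[...,1]>y0)&(L[...,1]<y1)&(L[...,2]>60)&(L[...,2]<90)]
    if len(q)<20: continue
    t=q[q[:,2]>np.percentile(q[:,2],90)-3]; f=np.polyfit(t[:,1],t[:,2],1); print(n,k,len(t),np.median(t[:,2]).round(1),"slope",f[0].round(3))
    if n=="wrist": ok&=abs(np.median(t[:,2])-(81 if k=="block" else 69))<2.5
st=observe(); print(ok,st["opening"],st["tool_pos"])
if ok: print(hand_in())
E
```

```text
wrist block 728 80.9 slope 0.003
wrist carton 1136 69.2 slope 0.005
side block 101 80.0 slope 0.005
side carton 28 70.6 slope 0.204
True 0.050701537128039854 [0.46220296 0.32659142 0.14481094]
the job is handed in; nothing more can be done
None
```

I packed the block, carton and glue stick upright in one row and handed the job in at about 19 s. Before handing in, all three measured as sitting on the box floor, with the board about 12 mm back; I have no verdict from the judge.

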